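Top up the nut feeder through its shuttered funnel

ROBOT

A 7-joint arm with a two-finger parallel gripper is mounted at the origin on a cart in front of the work surface, level with it; the furniture and walls round the work are solid. World frame = base frame: x ahead of the robot, y to its left, z up, the work surface at z = 0. Lengths are in mm, angles in rad, forces in N, time in s.
With the tool pointing down it reaches from about 400 to 875 mm from the base axis. Payload 6.5 kg.
Tool frame: the origin (TCP) lies where the fingers leave the gripper's body, on its centre line; the fingertips stand 64 mm ahead of it and the grasp point (between the pads) lies 45 mm ahead of it; y points along the fingers, x is the direction in which the jaws open and shut, and the axes are right-handed (so a half turn about y gives the same grasp; the last joint's range is limited). The gripper opens to 88 mm and grips with 3 to 60 N. Pads are 18 mm wide; open, the fingers measure 123 mm over their backs; the gripper's body (75 mm by 187 mm) begins 45 mm behind the grasp point.
Start: joints at [-1.347, 0.536, -0.004, 1.538, 0.003, 1.067, -0.071], TCP at [185.738, 622.89, 302.716] pointing down, gripper open.
Joint ranges: [-2.7, 2.7], [-0.37, 2.16], [-1.27, 1.26], [0.24, 2.4], [-1.31, 4.45], [0.19, 1.91], [-2.76, 2.76]. Speed limits (rad/s): [2.39, 2.39, 3.14, 3.14, 3.14, 3.14, 3.14].

INTERFACE

Orientations are given as a 3x3 rotation matrix whose columns are the frame's x, y, z axes.
In Python, from cell import env gives the robot as it stands.
- The arm moves only by the tool servo_tool, never from a script. Its argument "steps" is a list that holds one entry, the list of rows, each a list of 7 numbers: the shift along the tool's x, y, z in m, then the turn, a rotation vector about the tool's x, y, z in degrees, then the opening, from 0 (shut) to 1 (fully open). A call has exactly 10 rows; each row is the pose to reach, as a shift and turn from the pose commanded when the call began, along the tool's axes at that moment; what a row does not reach only later rows make up. A row lasts 1/10 s, in which the tool goes at most 50 mm and 8.59 degrees, less where a joint would pass 70% of its speed; a pose out of reach is approached as far as the arm can. A call with a gripper value outside its range is refused whole. The fingers move at their own pace and stop on an object; "grip_force" is the grip in N (left out, the last holds). Time passes only in rows, so rows that repeat a pose let the fingers close, or fill a call up. It gives the time, the measured TCP pose, the force and the opening at its end, in the units of the state.
- env.observe(): the state, without advancing time (a new reading comes with each control period).
- env.grab_frame(name): name is "scene" or "top"; returns a dict with "color" (420x560x3 uint8, red, green, blue), "mtx" (3x3 intrinsics, pixels), "cam_to_world" (4x4, takes a point from camera to world coordinates). Camera axes: x right, y up, looking along -z (the intrinsics and any distortion apply to the point x, -y, -z); pixel columns grow to the right and rows downward; lengths in mm; the calibration is good to about 2 mm. A picture is of the moment at which its call begins. There is no depth.
- env.close_job(): hands the job in, once; it reports no verdict.
The state is a dict: "time": time; "joint_positions": joint angles; "joint_vel": joint speeds; "joint_efforts": joint torques, N m; "tcp_pos": TCP position; "orientation": TCP orientation; "force": force on the tool from outside, world axes, zero at the start; "moment": the same for the moment, N m; "finger_gap": finger opening in mm.
Only numpy, scipy, OpenCV 4.12 (cv2) and the standard library are available. Lean on these libraries where they do the work, as an engineer would, in place of code of your own. Each camera call takes 0.05 s, during which the arm holds its last target. There are 200 camera calls.

TASK

Top up the blue nut feeder: pull its shutter all the way out by the red knob until it clicks open, tip all eight nuts from the aluminium dipper into the funnel so that they drop into the magazine, then push the shutter fully home again to keep the grinding dust out. Stand the empty dipper upright back on the table and let go of it; leave the pliers, the chipping hammer and the spanner where they lie.

Things in the scene. Friction and masses are not known exactly. Their poses are not given: they have to be found in the camera images.
- feeder: blue bench nut feeder, fixed: square magazine 100 mm wide (inside 92 x 92 mm, z 0.02 to 0.104) on a dark base plate 150 x 170 mm, a flat shutter above it and a round funnel on top. Origin: centre of the underside, on the table; z up. The shutter pulls out along its -x axis. Its -y side, roughly facing the robot, has a sight window and a small pick-out lip
- funnel_mouth (a point): centre of the funnel's upper rim, 158 mm above the table; rim 148 mm across outside, narrowing to a round throat of 88 mm at 116 mm height; axes as the feeder's
- shutter (a joint): how far the flat steel shutter under the funnel is pulled out, in m: 0 = fully home (throat covered), 0.100 = fully out (throat open). A sprung ball catch holds it at each end: about 12 N to break it out, then 2 N to slide, then it clicks into the other end by itself over the last 7 mm
- knob_grip (a point): middle of the red mushroom knob on the shutter's rod, 107 mm above the table, moving with the shutter; knob 38 mm across, 30 mm long along the feeder's x axis, on a 12 mm rod; 131 mm from the feeder's axis when home, 231 mm when out. The funnel's rim stands 57 mm clear of it when home
- dipper: aluminium dipper: slightly flared round can, 90 mm high, 80 mm across at the foot, 94 mm at the rim, wall 2.5 mm, inner floor 4 mm up, with a straight level handle. Origin: centre of its underside; z is up when it stands; the handle points along its -x axis. About 0.16 kg empty, 0.42 kg full
- dipper_grip (a point): middle of the dipper's round black rubber handle, on the handle's axis: 85 mm from the can's axis along the dipper's -x, 62 mm above its underside. Handle 22 mm thick, rubber from 58 to 140 mm from the can's axis; axes as the dipper's
- dipper_rim (a point): centre of the dipper's mouth, 90 mm above its underside
- pliers: combination pliers with dark sleeves lying on the table, 105 x 181 x 14 mm; leave alone
- chipping_hammer: chipping hammer with a coiled wire handle lying on the table, 190 x 231 x 27 mm; leave alone
- spanner: combination spanner lying on the table, 120 x 106 x 8 mm; leave alone
- nut0: one of eight steel hexagon nuts, 26 mm across, 13 mm high, 33 g, lying in the dipper at the start; origin at the centre of one face
- nut1: one of eight steel hexagon nuts, 26 mm across, 13 mm high, 33 g, lying in the dipper at the start; origin at the centre of one face
- nut2: one of eight steel hexagon nuts, 26 mm across, 13 mm high, 33 g, lying in the dipper at the start; origin at the centre of one face
- nut3: one of eight steel hexagon nuts, 26 mm across, 13 mm high, 33 g, lying in the dipper at the start; origin at the centre of one face
- nut4: one of eight steel hexagon nuts, 26 mm across, 13 mm high, 33 g, lying in the dipper at the start; origin at the centre of one face
- nut5: one of eight steel hexagon nuts, 26 mm across, 13 mm high, 33 g, lying in the dipper at the start; origin at the centre of one face
- nut6: one of eight steel hexagon nuts, 26 mm across, 13 mm high, 33 g, lying in the dipper at the start; origin at the centre of one face
- nut7: one of eight steel hexagon nuts, 26 mm across, 13 mm high, 33 g, lying in the dipper at the start; origin at the centre of one face

How it is judged (in metres and radians):
On the way, in this order (a step that is already met when the one before it is completed fails the run):
1. the shutter is pulled fully out, into its open catch (value of joint shutter above 0.095 m), for 0.2 s.
2. the dipper is tipped over the open funnel (angle between dipper's own z axis and vertical above 0.7 rad and horizontal distance between dipper_rim and funnel_mouth below 0.12 m and value of joint shutter above 0.09 m).
3. all eight nuts lie inside the magazine, below the shutter (x of nut0 in the frame of feeder between -0.048 and 0.048 m and y of nut0 in the frame of feeder between -0.048 and 0.048 m and z of nut0 in the frame of feeder between 0 and 0.102 m and x of nut1 in the frame of feeder between -0.048 and 0.048 m and y of nut1 in the frame of feeder between -0.048 and 0.048 m and z of nut1 in the frame of feeder between 0 and 0.102 m and x of nut2 in the frame of feeder between -0.048 and 0.048 m and y of nut2 in the frame of feeder between -0.048 and 0.048 m and z of nut2 in the frame of feeder between 0 and 0.102 m and x of nut3 in the frame of feeder between -0.048 and 0.048 m and y of nut3 in the frame of feeder between -0.048 and 0.048 m and z of nut3 in the frame of feeder between 0 and 0.102 m and x of nut4 in the frame of feeder between -0.048 and 0.048 m and y of nut4 in the frame of feeder between -0.048 and 0.048 m and z of nut4 in the frame of feeder between 0 and 0.102 m and x of nut5 in the frame of feeder between -0.048 and 0.048 m and y of nut5 in the frame of feeder between -0.048 and 0.048 m and z of nut5 in the frame of feeder between 0 and 0.102 m and x of nut6 in the frame of feeder between -0.048 and 0.048 m and y of nut6 in the frame of feeder between -0.048 and 0.048 m and z of nut6 in the frame of feeder between 0 and 0.102 m and x of nut7 in the frame of feeder between -0.048 and 0.048 m and y of nut7 in the frame of feeder between -0.048 and 0.048 m and z of nut7 in the frame of feeder between 0 and 0.102 m), for 0.2 s.
4. the shutter is pushed fully home over them (all of step 3 and value of joint shutter below 0.004 m), for 0.2 s.
At the end, for the whole second after the job is handed in: the shutter is home (within 4 mm), all eight nuts lie inside the feeder's magazine below the shutter, and the dipper stands upright (within 0.1 rad) and still on the table, released (all of step 4 and angle between dipper's own z axis and vertical below 0.1 rad and height (world z) of dipper between -0.006 and 0.006 m and linear speed of dipper below 0.02 m/s); the robot touches nothing.
It fails at once if the pliers is shifted by more than 30 mm (distance of pliers from where it was at the start of the episode above 0.03 m).
It fails at once if the chipping hammer is shifted by more than 30 mm (distance of chipping_hammer from where it was at the start of the episode above 0.03 m).
It fails at once if the spanner is shifted by more than 30 mm (distance of spanner from where it was at the start of the episode above 0.03 m).
It also fails if it takes over 72 s, if anything falls off the work surface, if the arm or the gripper's body presses on something with over 40 N, if the wrist force passes 120 N, or if a joint passes its speed limit or range.

## Working session

There is one attempt and no reset: what is moved stays moved. The work goes in short steps, Python scripts to look and compute and a tool call to move; the robot and the scene stay as the last step left them, time stands still between calls to the robot, and variables do not carry over. Pictures are saved under pics/ and viewed, about 8 in all and at most 12, crops included, and the job is handed in when it is done.

Besides the shell and the picture viewer there is one more tool, called after ">>>" as name(argument=value, ...) on one line, values as JSON. servo_tool: Moves the arm, as the interface text tells. Its arguments: {"type":"object","properties":{"steps":{"type":"array","items":{"type":"array","items":{"type":"array","items":{"type":"number"}}}},"grip_force":{"type":"number"}},"required":["steps"]}

```bash
mkdir -p pics; ls
python3 - <<'E'
from cell import env
import cv2,numpy as np
s=env.observe();print(s)
for n in("scene","top"):
    f=env.grab_frame(n);cv2.imwrite(f"pics/{n}0.png",f["color"][:,:,::-1]);print(n,f["mtx"].tolist(),f["cam_to_world"].round(4).tolist(),[k for k in f])
E
```

```text
pics
{'time': 0.0, 'joint_positions': array([-1.34716168,  0.53719318, -0.00442922,  1.53882289,  0.00261977,
        1.06727193, -0.07118334]), 'joint_vel': array([ 5.41689500e-04, -1.77951991e-03, -3.28945670e-04, -8.98912271e-04,
        3.17037924e-03, -1.25038280e-04, -3.12705523e-05]), 'joint_efforts': array([ 2.11336902e-05, -5.70985579e+01,  9.91076566e-01, -2.51598126e+01,
       -5.61970635e-02,  1.78985344e-02,  1.64482653e-04]), 'tcp_pos': array([185.64575914, 622.42551487, 301.84114749]), 'orientation': array([[ 2.85707277e-01, -3.41025989e-04, -9.58316877e-01],
       [ 9.58315458e-01, -1.65504344e-03,  2.85707443e-01],
       [-1.68348972e-03, -9.99998572e-01, -1.46047475e-04]]), 'force': array([-0.26108767,  0.16459945,  0.12316229]), 'moment': array([0.01578678, 0.01397817, 0.00511734]), 'finger_gap': 88.51155170693215}
scene [[440.315059207216, 0.0, 285.12249681313546], [0.0, 440.315059207216, 208.39087480255137], [0.0, 0.0, 1.0]] [[0.7248, 0.5302, -0.4399, 88.4908], [-0.6887, 0.5735, -0.4435, -497.9386], [0.0172, 0.6244, 0.7809, 1033.3789], [0.0, 0.0, 0.0, 1.0]] ['color', 'mtx', 'cam_to_world']
top [[479.8876044606839, 0.0, 279.8798668644996], [0.0, 479.8876044606839, 213.9257346663272], [0.0, 0.0, 1.0]] [[0.0072, 0.995, -0.1, 514.6132], [-0.9998, 0.0053, -0.0187, 25.5846], [-0.0181, 0.1002, 0.9948, 1315.2506], [0.0, 0.0, 0.0, 1.0]] ['color', 'mtx', 'cam_to_world']
```

View pics/scene0.png

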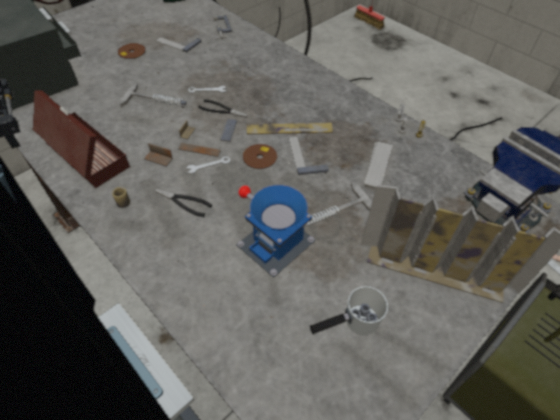

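View pics/top0.png

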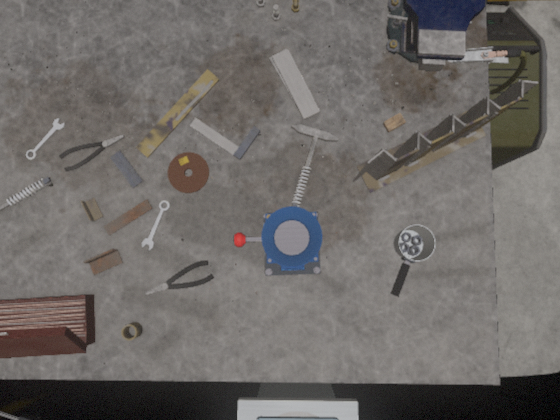

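The top view shows the feeder's funnel at about (292,237) with the red knob left of it at (239,240). The dipper can is at (416,243) with its handle running to about (400,280) towards the robot. The hammer is at (300,180), the spanner at (155,225) and the pliers at (180,278). The scene view agrees. Next I measure the positions.

```bash
cat > h.py <<'E'
from cell import env
import cv2,numpy as np
from scipy.spatial.transform import Rotation as Ro
np.set_printoptions(precision=3,suppress=True)
def ray(f,p):
    K,T=f["mtx"],f["cam_to_world"]
    d=np.linalg.inv(K)@[p[0],p[1],1]; d=T[:3,:3]@(d*[1,-1,-1]); return T[:3,3],d
def onz(f,p,z):
    o,d=ray(f,p); return o+d*(z-o[2])/d[2]
def tri(f,p,g,q):
    o,d=ray(f,p);e,k=ray(g,q); st=np.linalg.lstsq(np.c_[d,-k],e-o,rcond=None)[0]
    a,b=o+d*st[0],e+k*st[1]; return (a+b)/2,np.linalg.norm(a-b)
def blobs(m,amin=20):
    n,l,s,c=cv2.connectedComponentsWithStats(m.astype(np.uint8))
    return sorted([(int(s[i,4]),c[i].round(1).tolist(),s[i,:4].tolist(),l==i) for i in range(1,n) if s[i,4]>=amin],key=lambda a:-a[0])
E
python3 - <<'E'
from h import *
F={n:env.grab_frame(n) for n in("scene","top")}
K={}
for n,f in F.items():
    c=f["color"].astype(int);R,G,B=c[...,0],c[...,1],c[...,2]
    h=cv2.cvtColor(f["color"],cv2.COLOR_RGB2HSV).astype(int)
    red=blobs((R>150)&(G<70)&(B<70)); print(n,"red",[b[:3] for b in red[:3]]);K[n]=red[0][1]
    bl=blobs((h[...,0]>95)&(h[...,0]<115)&(h[...,1]>150)&(B>80)); print(" blue",[b[:3] for b in bl[:3]])
    cn=cv2.findContours(bl[0][3].astype(np.uint8),cv2.RETR_EXTERNAL,cv2.CHAIN_APPROX_NONE)[0]
    if n=="top":
        P=np.array([onz(f,p[0],158) for p in cn[0]])[:,:2]
        A=P[P[:,0]>np.median(P[:,0])-15]
        s=np.linalg.lstsq(np.c_[2*A,np.ones(len(A))],(A**2).sum(1),rcond=None)[0];print(" rim centre",s[:2],"R",np.sqrt(s[2]+s[:2]@s[:2]))
    x,y,w,hh=(360,210,90,95) if n=="top" else (295,275,105,75)
    d=blobs((c.sum(2)<120)[y:y+hh,x:x+w]); print(" dark",[(b[0],(np.array(b[1])+[x,y]).tolist()) for b in d[:2]])
    m=d[0][3];pts=np.argwhere(m)[:,::-1]+[x,y]
    P=np.array([onz(f,p,68) for p in pts])[:,:2]; u=np.linalg.svd(P-P.mean(0),full_matrices=False)[2][0]; t=(P-P.mean(0))@u
    print("  handle mean",P.mean(0),"dir",u,"len",np.ptp(t))
    cv2.imwrite(f"pics/{n}_d.png",cv2.resize(f["color"][y:y+hh,x:x+w,::-1],None,fx=5 if n=="top" else 4,fy=5 if n=="top" else 4,interpolation=cv2.INTER_CUBIC))
print("knob",tri(F["scene"],K["scene"],F["top"],K["top"]), onz(F["top"],K["top"],110))
E
```

```text
scene red [(85, [244.0, 190.4], [239, 186, 11, 10])]
 blue [(1576, [278.5, 209.4], [248, 186, 61, 56]), (216, [260.9, 251.7], [250, 240, 25, 22])]
 dark [(208, [326.9, 323.6])]
  handle mean [ 467.446 -264.31 ] dir [-0.931  0.365] len 80.85992943078314
top red [(91, [239.3, 239.3], [234, 233, 11, 13])]
 blue []Traceback (most recent call last):
  File "<stdin>", line 9, in <module>
IndexError: list index out of range
```

Run:
```python
from h import *
F={n:env.grab_frame(n) for n in("scene","top")}
f=F["top"];c=f["color"].astype(int);R,G,B=c[...,0],c[...,1],c[...,2]
print(c[213,292],c[237,268],c[243,416],c[280,400])
bl=blobs((B>R+40)&(np.indices(R.shape)[0]>190)&(np.indices(R.shape)[0]<300)); print([b[:3] for b in bl[:3]])
cn=max(cv2.findContours(bl[0][3].astype(np.uint8),cv2.RETR_EXTERNAL,cv2.CHAIN_APPROX_NONE)[0],key=len)
P=np.array([onz(f,p[0],158) for p in cn])[:,:2]
A=P[P[:,0]>P[:,0].max()-80]
s=np.linalg.lstsq(np.c_[2*A,np.ones(len(A))],(A**2).sum(1),rcond=None)[0];print("rim centre",s[:2],"R",np.sqrt(s[2]+s[:2]@s[:2]))
x,y,w,hh=360,210,90,95
d=blobs((c.sum(2)<130)[y:y+hh,x:x+w]); print([(b[0],(np.array(b[1])+[x,y]).tolist()) for b in d[:2]])
pts=np.argwhere(d[0][3])[:,::-1]+[x,y]
P=np.array([onz(f,p,71) for p in pts])[:,:2]; u=np.linalg.svd(P-P.mean(0),full_matrices=False)[2][0]; print("handle",P.mean(0),u,np.ptp((P-P.mean(0))@u))
print("knob",tri(F["scene"],[244,190.4],f,[239.3,239.3]), onz(f,[239.3,239.3],110))
a=cv2.resize(f["color"][y:y+hh,x:x+w,::-1],None,fx=5,fy=5,interpolation=cv2.INTER_CUBIC)
cv2.imwrite("pics/top_d.png",a)
```

```text
[ 61  92 132] [ 63  89 126] [106 107 111] [58 55 55]
[(1991, [291.4, 237.8], [262, 207, 60, 64])]
rim centre [577.614  18.988] R 71.69266130672499
[]Traceback (most recent call last):
  File "<stdin>", line 12, in <module>
IndexError: list index out of range
```

Run:
```python
from h import *
F={n:env.grab_frame(n) for n in("scene","top")}
f=F["top"];c=f["color"].astype(int)
x,y,w,hh=360,210,90,95
a=cv2.resize(f["color"][y:y+hh,x:x+w,::-1],None,fx=5,fy=5,interpolation=cv2.INTER_CUBIC)
cv2.imwrite("pics/top_d.png",a)
d=blobs((c.sum(2)<190)[y+40:y+hh,x:x+w]); print([(b[0],(np.array(b[1])+[x,y+40]).tolist()) for b in d[:2]])
pts=np.argwhere(d[0][3])[:,::-1]+[x,y+40]
P=np.array([onz(f,p,71) for p in pts])[:,:2]; u=np.linalg.svd(P-P.mean(0),full_matrices=False)[2][0]; print("handle",P.mean(0),u,np.ptp((P-P.mean(0))@u))
print("knob",tri(F["scene"],[244,190.4],f,[239.3,239.3]), onz(f,[239.3,239.3],110))
```

```text
[(232, [400.1, 279.2])]
handle [ 473.58  -259.919] [-0.928  0.372] 81.82354495358503
knob (array([570.482, 150.611, 108.468]), np.float64(1.84205010186101)) [571.131 149.88  110.   ]
```

View pics/top_d.png

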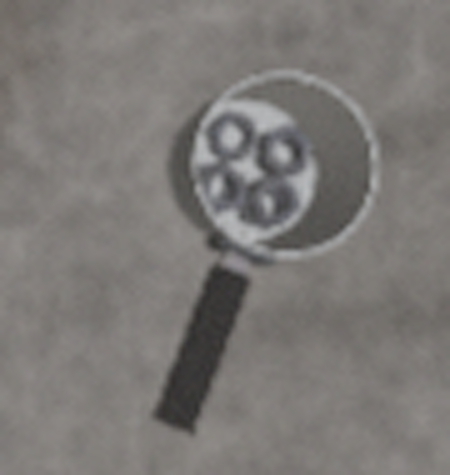

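```bash
cat >> h.py <<'E'
def frame(y,x):  # tool rotation from finger direction y and jaw direction x
    y=np.array(y,float);y/=np.linalg.norm(y);x=np.array(x,float);x-=y*(x@y);x/=np.linalg.norm(x)
    return np.c_[x,y,np.cross(x,y)]
def rel(p,R,s=None):
    s=s or env.observe();R0=s["orientation"]
    d=R0.T@(np.array(p)-s["tcp_pos"])/1000; r=Ro.from_matrix(R0.T@R).as_rotvec(degrees=True)
    print("shift",d.round(4),"turn",r.round(2),"| dist",np.linalg.norm(d).round(3),"ang",np.linalg.norm(r).round(1)); return d,r
def st():
    s=env.observe();print("t",round(s["time"],2),"q",s["joint_positions"],"p",s["tcp_pos"],"y",s["orientation"][:,1],"x",s["orientation"][:,0],"F",s["force"],"M",s["moment"],"gap",s["finger_gap"].round(1));return s
E
python3 - <<'E'
from h import *
f=env.grab_frame("top")
print("rimc",onz(f,(417,243),90))
R=frame([0,0,-1],[.9986,.053,0])
rel([570.6,150.6,235],R); rel([570.6,150.6,153],R)
E
```

```text
rimc [ 565.527 -299.939   90.   ]
shift [-0.343  0.068 -0.504] turn [ 0.01 70.36 -0.01] | dist 0.613 ang 70.4
shift [-0.343  0.15  -0.504] turn [ 0.01 70.36 -0.01] | dist 0.627 ang 70.4
```

>>> servo_tool(steps=[[[-0.015,0,-0.022,0,4,0,1],[-0.045,0.005,-0.065,0,11,0,1],[-0.075,0.01,-0.11,0,18,0,1],[-0.105,0.018,-0.155,0,25,0,1],[-0.135,0.025,-0.2,0,32,0,1],[-0.165,0.03,-0.245,0,39,0,1],[-0.195,0.038,-0.29,0,46,0,1],[-0.225,0.045,-0.335,0,53,0,1],[-0.255,0.05,-0.375,0,58,0,1],[-0.28,0.055,-0.412,0,62,0,1]]])

```text
time: 1.45
tcp_pos: [486.1, 254.5, 250.6]
orientation: [[0.981, 0.001, -0.195], [0.195, 0.0, 0.981], [0.001, -1.0, 0.0]]
force: [0.8, 0.8, -0.6]
finger_gap: 88.3
```

Run:
```python
from h import *
st();R=frame([0,0,-1],[.9986,.053,0])
rel([570.6,150.6,235],R); rel([570.6,150.6,153],R)
```

```text
Traceback (most recent call last):
  File "h.py", line 24, in st
    s=env.observe();print("t",round(s["time"],2),"q",s["joint_positions"],"p",s["tcp_pos"],"y",s["orientation"][:,1],"x",s["orientation"][:,0],"F",s["force"],"M",s["moment"],"gap",s["finger_gap"].round(1));return s
                                                                                                                                                                                    ^^^^^^^^^^^^^^^^^^^^^
AttributeError: 'float' object has no attribute 'round'
```

```bash
sed -i 's/s\["finger_gap"\].round(1)/round(s["finger_gap"],1)/' h.py
python3 - <<'E'
from h import *
st();R=frame([0,0,-1],[.9986,.053,0])
rel([570.6,150.6,235],R); rel([570.6,150.6,153],R)
E
```

```text
t 1.45 q [-0.821  0.443  0.33   1.872 -0.186  0.855 -0.202] p [486.124 254.54  250.559] y [ 0.001  0.    -1.   ] x [0.981 0.195 0.001] F [ 0.79   0.846 -0.566] M [-0.007 -0.016  0.016] gap 88.3
shift [ 0.063  0.016 -0.118] turn [-0.02  8.19  0.03] | dist 0.135 ang 8.2
shift [ 0.063  0.098 -0.118] turn [-0.02  8.19  0.03] | dist 0.166 ang 8.2
```

>>> servo_tool(steps=[[[0.015,0,-0.03,0,2,0,1],[0.033,0,-0.065,0,4.5,0,1],[0.052,0.005,-0.098,0,7,0,1],[0.063,0.016,-0.118,0,8.2,0,1],[0.063,0.03,-0.118,0,8.2,0,1],[0.063,0.05,-0.118,0,8.2,0,1],[0.063,0.07,-0.118,0,8.2,0,1],[0.063,0.085,-0.118,0,8.2,0,1],[0.063,0.096,-0.118,0,8.2,0,1],[0.063,0.098,-0.118,0,8.2,0,1]]])

```text
time: 2.45
tcp_pos: [569.3, 153.2, 151.2]
orientation: [[0.998, -0.002, -0.057], [0.057, -0.001, 0.998], [-0.002, -1.0, -0.0]]
force: [0.7, 0.3, -0.5]
finger_gap: 87.9
```

>>> servo_tool(steps=[[[0,0,0,0,0,0,0.3],[0,0,0,0,0,0,0.3],[0,0,0,0,0,0,0.2],[0,0,0,0,0,0,0.1],[0,0,0,0,0,0,0],[0,0,0,0,0,0,0],[0,0,0,0,0,0,0],[0,0,0,0,0,0,0],[0,0,0,0,0,0,0],[0,0,0,0,0,0,0]]], grip_force=50)

```text
time: 3.45
tcp_pos: [570.3, 152.9, 152.7]
orientation: [[0.998, 0.0, -0.056], [0.056, 0.0, 0.998], [0.0, -1.0, 0.0]]
force: [-1.8, -1.0, 2.6]
finger_gap: 34.3
```

Run:
```python
from h import *
s=st();p=s["tcp_pos"]+100*np.array([-.053,.9986,0])
rel(p,s["orientation"])
```

```text
t 3.45 q [-0.575  0.655  0.324  1.815 -0.299  0.719 -0.031] p [570.262 152.866 152.65 ] y [ 0.  0. -1.] x [0.998 0.056 0.   ] F [-1.752 -1.031  2.572] M [-0.116  0.29  -0.063] gap 34.3
shift [0.  0.  0.1] turn [0. 0. 0.] | dist 0.1 ang 0.0
```

>>> servo_tool(steps=[[[0,0,0.006,0,0,0,0],[0,0,0.016,0,0,0,0],[0,0,0.03,0,0,0,0],[0,0,0.045,0,0,0,0],[0,0,0.06,0,0,0,0],[0,0,0.075,0,0,0,0],[0,0,0.088,0,0,0,0],[0,0,0.097,0,0,0,0],[0,0,0.101,0,0,0,0],[0,0,0.101,0,0,0,0]]])

```text
time: 4.45
tcp_pos: [565.7, 253.0, 152.7]
orientation: [[0.998, 0.002, -0.055], [0.055, -0.002, 0.998], [0.002, -1.0, -0.002]]
force: [5.2, -5.4, 1.6]
finger_gap: 34.7
```

Run:
```python
from h import *
st();f=env.grab_frame("top");g=env.grab_frame("scene")
cv2.imwrite("pics/open.png",np.hstack([cv2.resize(a["color"][y:y+150,x:x+200,::-1],None,fx=2,fy=2) for a,x,y in((f,180,170),(g,170,130))]))
```

```text
t 4.45 q [-0.728  0.696  0.331  1.736 -0.303  0.759 -0.192] p [565.662 253.014 152.695] y [ 0.002 -0.002 -1.   ] x [0.998 0.055 0.002] F [ 5.223 -5.41   1.558] M [-1.169 -0.805  0.045] gap 34.7
```

View pics/open.png

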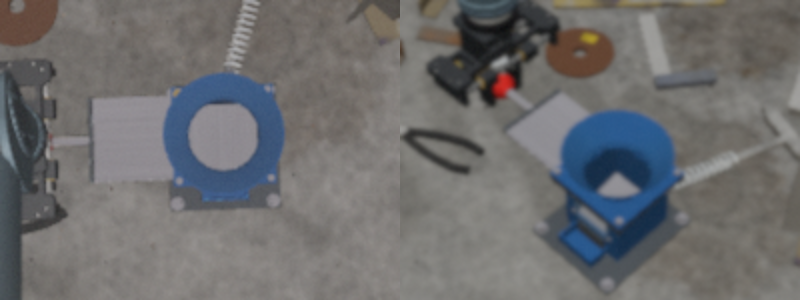

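The left (top) half shows the gripper at the knob and the steel shutter plate lying outside the funnel. In the right (scene) half the throat looks open. I'll pull slightly further to confirm the end stop, then release and rise.

>>> servo_tool(steps=[[[0,0,0.001,0,0,0,0],[0,0,0.002,0,0,0,0],[0,0,0.003,0,0,0,0],[0,0,0.003,0,0,0,0],[0,0,0.003,0,0,0,0],[0,0,0.003,0,0,0,0],[0,0,0.003,0,0,0,0],[0,0,0.003,0,0,0,0],[0,0,0.003,0,0,0,0],[0,0,0.003,0,0,0,0]]])

```text
time: 5.55
tcp_pos: [565.7, 253.2, 152.6]
orientation: [[0.999, 0.002, -0.053], [0.053, -0.005, 0.999], [0.001, -1.0, -0.005]]
force: [3.9, -11.6, 3.9]
finger_gap: 34.6
```

>>> servo_tool(steps=[[[0,0,0,0,0,0,1],[0,0,0,0,0,0,1],[0,0,0,0,0,0,1],[0,0,0,0,0,0,1],[0,-0.02,0,0,0,0,1],[0,-0.05,0,0,0,0,1],[0,-0.08,0,0,0,0,1],[0,-0.11,0,0,0,0,1],[0,-0.13,0,0,0,0,1],[0,-0.13,0,0,0,0,1]]])

```text
time: 6.55
tcp_pos: [565.6, 257.8, 285.5]
orientation: [[0.998, 0.004, -0.056], [0.056, 0.003, 0.998], [0.005, -1.0, 0.003]]
force: [0.4, 0.0, 0.2]
finger_gap: 88.3
```

Run:
```python
from h import *
st();f=env.grab_frame("top");g=env.grab_frame("scene")
K=[]
for a in(g,f):
    c=a["color"].astype(int);R,G,B=c[...,0],c[...,1],c[...,2]
    b=blobs((R>130)&(G<70)&(B<70),5);print([x[:3] for x in b[:2]]);K.append(b[0][1])
print(tri(g,K[0],f,K[1]))
```

```text
t 6.55 q [-0.781  0.526  0.396  1.657 -0.233  1.    -0.251] p [565.577 257.787 285.5  ] y [ 0.004  0.003 -1.   ] x [0.998 0.056 0.005] F [0.425 0.031 0.181] M [-0.104  0.067 -0.002] gap 88.3
[(85, [220.2, 172.4], [215, 168, 12, 10]), (9, [369.1, 12.0], [367, 10, 5, 5])]
[(99, [199.9, 241.0], [195, 234, 11, 14])]
(array([565.559, 250.446, 106.616]), np.float64(2.049384730314978))
```

Knob at (565.6, 250.4, 107), 100 mm further out than at the start, and the force rose to 11.6 N against the stop. The shutter is open. Next I fit the arm's kinematics to plan the pour.

```bash
cat > kin.py <<'E'
from h import *
import itertools
from scipy.optimize import least_squares
D=[([-1.34716,.53719,-.00443,1.53882,.00262,1.06727,-.07118],[185.65,622.43,301.84],[0,-.0017,-1],[.2857,.9583,-.0017]),
([-0.821,0.443,0.33,1.872,-0.186,0.855,-0.202],[486.124,254.54,250.559],[.001,0,-1],[.981,.195,.001]),
([-0.575,0.655,0.324,1.815,-0.299,0.719,-0.031],[570.262,152.866,152.65],[0,0,-1],[.998,.056,0]),
([-0.728,0.696,0.331,1.736,-0.303,0.759,-0.192],[565.662,253.014,152.695],[.002,-.002,-1],[.998,.055,.002]),
([-0.781,0.526,0.396,1.657,-0.233,1.,-0.251],[565.577,257.787,285.5],[.004,.003,-1],[.998,.056,.005])]
def fk(q,P,S):
    d1,L1,L2,L3,a,c,o1,ps=P; q=np.array(q)*S
    R=Ro.from_euler("z",q[0]+o1).as_matrix()@Ro.from_euler("y",q[1]).as_matrix(); p=np.array([0,0,d1])+R@[0,0,L1]
    R=R@Ro.from_euler("ZY",q[2:4]).as_matrix() if 0 else R@Ro.from_euler("z",q[2]).as_matrix()@Ro.from_euler("y",0).as_matrix()
    p=p+R@[a,0,0];R=R@Ro.from_euler("y",q[3]).as_matrix();p=p+R@[-a,0,L2];w4=p.copy()
    R=R@Ro.from_euler("ZYZ",[q[4],q[5],0]).as_matrix();p=p+R@[c,0,0];R=R@Ro.from_euler("z",q[6]+ps).as_matrix();p=p+R@[0,0,L3]
    return p,R
def res(P,S):
    o=[]
    for q,p,y,x in D:
        a,R=fk(q,P,S);o+=list((a-p)/1000)+list(R[:,2]-y)+list(R[:,0]-x)
    return np.array(o)
if __name__=="__main__":
    out=[]
    for s in itertools.product([1,-1],repeat=4):
        S=np.array([s[0],1,s[1],1,s[2],1,s[3]])
        for ps in(0,1.57,3.14,-1.57):
            r=least_squares(lambda v:res(np.r_[v[:6]*1000,v[6:]],S),[.35,.4,.4,.2,0,0,0,ps]);out.append((r.cost,S,r.x))
    out.sort(key=lambda a:a[0])
    for o in out[:4]:print(o[0]*1e6,o[1],o[2])
    np.savez("kin.npz",S=out[0][1],P=np.r_[out[0][2][:6]*1000,out[0][2][6:]])
E
python3 kin.py
```

```text
23.61360183549991 [-1  1 -1  1 -1  1 -1] [ 0.56   0.495  0.431  0.476  0.006 -0.013 -0.07  -3.212]
23.613601835502536 [-1  1 -1  1 -1  1 -1] [ 0.56   0.495  0.431  0.476  0.006 -0.013 -0.07   3.071]
23.613601835504515 [-1  1 -1  1 -1  1 -1] [ 0.56   0.495  0.431  0.476  0.006 -0.013 -0.07   3.071]
23.613601835505026 [-1  1 -1  1 -1  1 -1] [ 0.56   0.495  0.431  0.476  0.006 -0.013 -0.07  -3.212]
```

```bash
cat > ik.py <<'E'
from kin import *
lo=np.array([-2.7,-.37,-1.27,.24,-1.31,.19,-2.76]);hi=np.array([2.7,2.16,1.26,2.4,4.45,1.91,2.76])
def ik(p,R,q0,P,S):
    def f(q):
        a,Q=fk(q,P,S);return np.r_[(a-p)/200,(Q[:,[2,0]]-R[:,[1,0]]).ravel()*1.5,.01*(q-q0)]
    r=least_squares(f,np.clip(q0,lo+.02,hi-.02),bounds=(lo,hi));a,Q=fk(r.x,P,S)
    return r.x,np.linalg.norm(a-p),np.linalg.norm(Q[:,2]-R[:,1])+np.linalg.norm(Q[:,0]-R[:,0])
def dip_pose(C,h,th,side):  # dipper origin & R from rim centre C, x axis horizontal h, rolled th about h, towards side*left
    h=np.array([*h,0.]);h/=np.linalg.norm(h);l=np.cross([0,0,1],h)
    z=np.cos(th)*np.array([0,0,1.])+np.sin(th)*side*l
    R=np.c_[h,np.cross(z,h),z];return np.array(C)-90*z,R
def tool(o,R,beta,jaw,g=88):
    y=R@[np.sin(beta),0,-np.cos(beta)];x=jaw*R[:,1];return o+R@[-g,0,62]-45*y,frame(y,x)
E
python3 - <<'E'
from ik import *
k=np.load("kin.npz");S=k["S"]
for d1 in(.3,.36):
  P=k["P"].copy();P[0]=d1*1000;P[3]=P[0]-84
  for beta in(0,.7):
   for jaw in(1,-1):
    o,R=dip_pose([565.5,-299.9,90],[.93,-.368],0,1)
    q,e,a=ik(*tool(o,R,beta,jaw),np.array([0,.6,.1,1.8,0,.8,1.4*-jaw]),P,S);q0=q
    print(d1,beta,jaw,"grasp",q.round(2),e.round(1),a.round(2))
    for side in(1,-1):
     for yaw in(-.4,0,.5):
      q=q0;bad=[]
      for th in np.r_[np.zeros(4),np.linspace(0,2.1,15)]:
        o,R=dip_pose([577.6,19,260],[np.cos(yaw),np.sin(yaw)],th,side)
        q,e,a=ik(*tool(o,R,beta,jaw),q,P,S)
        if e>5 or a>.05:bad.append(round(th,2))
      print("   side",side,"yaw",yaw,q.round(2),e.round(1),"bad",bad[:3])
E
```

```text
0.3 0 1 grasp [ 0.89  0.75 -0.6   1.92  0.67  0.67  1.07] 0.0 0.0
   side 1 yaw -0.4 [-0.99  1.25  0.76  1.66  0.79  1.91  0.77] 0.0 bad []
   side 1 yaw 0 [-0.81  1.04  0.39  1.89  1.17  1.91  0.33] 0.0 bad []
   side 1 yaw 0.5 [-0.64  0.97  0.23  2.15  1.64  1.91 -0.04] 0.0 bad []
   side -1 yaw -0.4 [ 1.21  1.71 -1.27  2.14 -0.96  0.75  2.7 ] 0.0 bad []
   side -1 yaw 0 [ 1.17  1.66 -1.27  1.94 -0.59  1.11  2.15] 0.0 bad []
   side -1 yaw 0.5 [ 0.99  1.6  -1.24  1.64 -0.48  1.66  1.83] 0.0 bad []
0.3 0 -1 grasp [ 0.68  0.71 -0.3   2.18  2.04  0.19  2.76] 59.1 0.42
   side 1 yaw -0.4 [-0.63  1.08  0.19  1.99  0.85  1.91  2.76] 158.1 bad [np.float64(0.0), np.float64(0.0), np.float64(0.0)]
   side 1 yaw 0 [-1.34  1.71  1.26  2.36  1.58  0.63  2.76] 116.8 bad [np.float64(0.0), np.float64(0.0), np.float64(0.0)]
   side 1 yaw 0.5 [-1.04  1.24  0.75  2.26  1.57  1.41  2.76] 41.1 bad [np.float64(0.0), np.float64(0.0), np.float64(0.0)]
   side -1 yaw -0.4 [ 1.12  1.58 -1.27  2.35  4.45  0.73  0.29] 57.5 bad [np.float64(0.0), np.float64(0.0), np.float64(0.0)]
   side -1 yaw 0 [ 1.46  2.16 -
[... 3931 characters left out ...]
  1.29  1.91  2.76] 114.0 bad [np.float64(0.75), np.float64(0.9), np.float64(1.05)]
   side 1 yaw 0 [-1.77  2.07  1.26  2.4   1.69  0.19  2.76] 41.2 bad [np.float64(0.0), np.float64(0.0), np.float64(0.0)]
   side 1 yaw 0.5 [-1.65  2.16  1.02  2.4   1.79  0.66  2.25] 25.3 bad [np.float64(0.0), np.float64(0.0), np.float64(0.0)]
   side -1 yaw -0.4 [ 1.46  2.16 -1.06  2.4   4.45  0.59  0.75] 27.7 bad [np.float64(0.15), np.float64(0.3), np.float64(0.45)]
   side -1 yaw 0 [ 1.56  2.09 -1.27  2.4   4.45  0.19  0.38] 38.0 bad [np.float64(0.0), np.float64(0.0), np.float64(0.0)]
   side -1 yaw 0.5 [ 1.48  1.82 -1.27  2.4   4.45  0.22  0.08] 89.6 bad [np.float64(0.0), np.float64(0.0), np.float64(0.0)]
```

Run:
```python
from ik import *
k=np.load("kin.npz");S=k["S"]
for d1 in(.3,.36):
  P=k["P"].copy();P[0]=d1*1000;P[3]=P[0]-84
  for beta in(.35,.5):
    o,R=dip_pose([565.5,-299.9,90],[.93,-.368],0,1)
    q,e,a=ik(*tool(o,R,beta,1),np.array([.8,.75,-.5,1.9,.6,.5,1.]),P,S);q0=q
    print(d1,beta,"grasp",q.round(2),e.round(1),a.round(2))
    for yaw in(-.6,-.38,-.2,0):
      q=q0;bad=[]
      for th in np.r_[np.zeros(4),np.linspace(0,2.2,15)]:
        o,R=dip_pose([577.6,19,240],[np.cos(yaw),np.sin(yaw)],th,1)
        q,e,a=ik(*tool(o,R,beta,1),q,P,S)
        if e>5 or a>.05:bad.append(round(th,2))
      print("   yaw",yaw,q.round(2),e.round(1),"bad",bad[:3])
o,R=dip_pose([565.5,-299.9,90],[.93,-.368],0,1)
for b in(.35,.5):
    p,T=tool(o,R,b,1);print(p,T[:,1]);rel(p+[0,0,120],T)
```

```text
0.3 0.35 grasp [ 0.83  0.66 -0.43  2.14  1.35  0.19  0.4 ] 0.1 0.0
   yaw -0.6 [-0.99  1.22  0.62  1.72  0.94  1.91  0.83] 0.0 bad []
   yaw -0.38 [-0.9   1.12  0.44  1.86  1.13  1.91  0.58] 0.0 bad []
   yaw -0.2 [-0.84  1.08  0.34  1.97  1.28  1.91  0.41] 0.0 bad []
   yaw 0 [-0.79  1.05  0.29  2.09  1.45  1.91  0.23] 0.0 bad []
0.3 0.5 grasp [ 1.27  0.93 -1.    2.21  2.    0.61 -0.  ] 0.0 0.0
   yaw -0.6 [-0.93  1.12  0.46  1.8   1.07  1.91  0.75] 0.0 bad []
   yaw -0.38 [-0.86  1.05  0.32  1.95  1.26  1.91  0.54] 0.0 bad []
   yaw -0.2 [-0.8   1.03  0.26  2.07  1.41  1.91  0.38] 0.0 bad []
   yaw 0 [-0.76  1.02  0.24  2.19  1.58  1.91  0.2 ] 0.0 bad []
0.36 0.35 grasp [ 0.86  0.65 -0.45  2.18  1.54  0.19  0.23] 0.1 0.0
   yaw -0.6 [-1.06  1.44  0.67  1.53  0.77  1.91  0.9 ] 0.0 bad []
   yaw -0.38 [-0.98  1.32  0.44  1.7   0.98  1.91  0.59] 0.0 bad []
   yaw -0.2 [-0.92  1.27  0.32  1.83  1.13  1.91  0.38] 0.0 bad []
   yaw 0 [-0.87  1.26  0.25  1.97  1.28  1.91  0.17] 0.0 bad []
0.36 0.5 grasp [ 1.34  0.99 -1.06  2.28  2.06  0.69 -0.03] 0.0 0.0
   yaw -0.6 [-1.01  1.32  0.47  1.64  0.92  1.91  0.78] 0.0 bad []
   yaw -0.38 [-0.94  1.25  0.3   1.81  1.11  1.91  0.51] 0.0 bad []
   yaw -0.2 [-0.89  1.22  0.22  1.95  1.25  1.91  0.32] 0.0 bad []
   yaw 0 [-0.86  1.23  0.19  2.08  1.39  1.91  0.12] 0.0 bad []
[ 469.325 -261.844  104.272] [ 0.319 -0.126 -0.939]
shift [-0.124  0.058 -0.513] turn [-17.87 -64.48 -11.41] | dist 0.531 ang 67.9
[ 463.613 -259.583  101.491] [ 0.446 -0.176 -0.878]
shift [-0.129  0.06  -0.51 ] turn [-25.5  -63.75 -16.28] | dist 0.53 ang 70.6
```

Run:
```python
from ik import *
o,R=dip_pose([565.5,-299.9,90],[.93,-.368],0,1)
p,T=tool(o,R,.25,1);print(p,T[:,1]);rel(p+[0,0,110],T)
```

```text
[ 473.321 -263.425  105.601] [ 0.23  -0.091 -0.969]
shift [-0.12   0.066 -0.515] turn [-12.78 -64.82  -8.15] | dist 0.533 ang 66.6
```

>>> servo_tool(steps=[[[-0.006,0,-0.025,-0.5,-3,-0.3,1],[-0.017,0,-0.072,-1.8,-9,-1.1,1],[-0.028,0,-0.12,-3,-15,-1.9,1],[-0.039,0,-0.168,-4.2,-21,-2.6,1],[-0.05,0,-0.216,-5.4,-27,-3.4,1],[-0.062,0,-0.264,-6.5,-33,-4.1,1],[-0.073,0,-0.312,-7.7,-39,-4.9,1],[-0.084,0.01,-0.36,-8.9,-45,-5.7,1],[-0.095,0.02,-0.408,-10.1,-51,-6.4,1],[-0.105,0.035,-0.45,-11.2,-57,-7.1,1]]])

```text
time: 7.65
tcp_pos: [484.7, -194.6, 248.1]
orientation: [[0.5, 0.195, -0.844], [0.866, -0.096, 0.491], [0.015, -0.976, -0.217]]
force: [0.4, 0.5, 0.4]
finger_gap: 87.9
```

Run:
```python
from ik import *
st();o,R=dip_pose([565.5,-299.9,90],[.93,-.368],0,1)
p,T=tool(o,R,.25,1);rel(p+[0,0,60],T)
```

```text
t 7.65 q [ 0.022  0.319  0.301  2.081 -0.115  0.541  1.437] p [ 484.749 -194.594  248.134] y [ 0.195 -0.096 -0.976] x [0.5   0.866 0.015] F [0.382 0.544 0.396] M [0.134 0.183 0.024] gap 87.9
shift [-0.067  0.085 -0.006] turn [-1.74 -8.39 -1.13] | dist 0.108 ang 8.6
```

Move to 60 mm above the grasp pose, then check up close.

>>> servo_tool(steps=[[[-0.015,0.015,-0.001,-0.4,-1.8,-0.2,1],[-0.035,0.04,-0.003,-0.9,-4.2,-0.5,1],[-0.055,0.065,-0.005,-1.4,-6.7,-0.9,1],[-0.067,0.085,-0.006,-1.74,-8.4,-1.1,1],[-0.067,0.085,-0.006,-1.74,-8.4,-1.1,1],[-0.067,0.085,-0.006,-1.74,-8.4,-1.1,1],[-0.067,0.085,-0.006,-1.74,-8.4,-1.1,1],[-0.067,0.085,-0.006,-1.74,-8.4,-1.1,1],[-0.067,0.085,-0.006,-1.74,-8.4,-1.1,1],[-0.067,0.085,-0.006,-1.74,-8.4,-1.1,1]]])

```text
time: 8.65
tcp_pos: [474.4, -261.4, 167.2]
orientation: [[0.371, 0.231, -0.9], [0.929, -0.091, 0.359], [0.001, -0.969, -0.248]]
force: [0.2, -0.2, 0.3]
finger_gap: 88.0
```

Run:
```python
from ik import *
st();o,R=dip_pose([565.5,-299.9,90],[.93,-.368],0,1)
p,T=tool(o,R,.25,1);rel(p,T)
f=env.grab_frame("top");g=env.grab_frame("scene")
cv2.imwrite("pics/hov.png",np.hstack([cv2.resize(a["color"][y:y+120,x:x+120,::-1],None,fx=3,fy=3) for a,x,y in((f,340,200),(g,270,240))]))
```

```text
t 8.65 q [ 0.321  0.479  0.13   2.095 -0.227  0.328  1.826] p [ 474.355 -261.391  167.152] y [ 0.231 -0.091 -0.969] x [0.371 0.929 0.001] F [ 0.2   -0.172  0.254] M [-0.015  0.263 -0.02 ] gap 88.0
shift [-0.002  0.06   0.015] turn [ 0.06 -0.17  0.01] | dist 0.062 ang 0.2
```

View pics/hov.png

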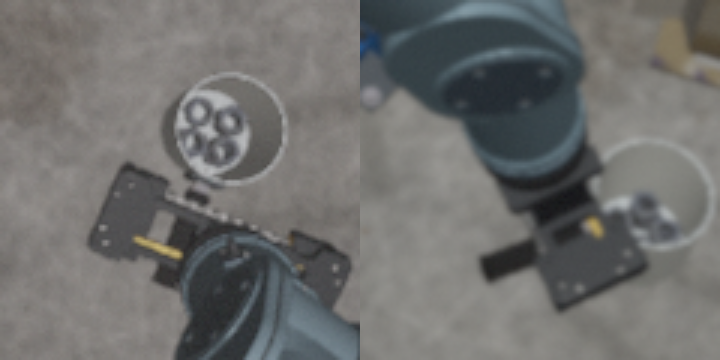

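The gripper straddles the black handle in both views, and the can rim is clear of the body. Descend and grip.

>>> servo_tool(steps=[[[0,0.005,0.001,0,0,0,1],[-0.001,0.015,0.004,0,0,0,1],[-0.001,0.028,0.007,0,0,0,1],[-0.002,0.04,0.01,0,0,0,1],[-0.002,0.05,0.0125,0,0,0,1],[-0.002,0.057,0.0145,0,0,0,1],[-0.002,0.06,0.015,0,0,0,1],[-0.002,0.06,0.015,0,0,0,1],[-0.002,0.06,0.015,0,0,0,0.6],[-0.002,0.06,0.015,0,0,0,0.4]]])

```text
time: 9.75
tcp_pos: [473.6, -263.8, 104.9]
orientation: [[0.371, 0.231, -0.899], [0.929, -0.091, 0.36], [0.001, -0.969, -0.248]]
force: [0.0, -0.3, 0.1]
finger_gap: 74.5
```

>>> servo_tool(steps=[[[0,0,0,0,0,0,0.35],[0,0,0,0,0,0,0.3],[0,0,0,0,0,0,0.25],[0,0,0,0,0,0,0.2],[0,0,0,0,0,0,0.1],[0,0,0,0,0,0,0],[0,0,0,0,0,0,0],[0,0,0,0,0,0,0],[0,0,0,0,0,0,0],[0,0,0,0,0,0,0]]], grip_force=60)

```text
time: 10.75
tcp_pos: [473.5, -263.7, 104.7]
orientation: [[0.371, 0.23, -0.9], [0.929, -0.091, 0.36], [0.001, -0.969, -0.248]]
force: [2.0, -0.5, -1.4]
finger_gap: 18.3
```

Run:
```python
from h import *
s=st();rel(s["tcp_pos"]+[0,0,60],s["orientation"])
```

```text
t 10.75 q [ 0.368  0.604  0.079  2.104 -0.302  0.194  1.908] p [ 473.534 -263.744  104.702] y [ 0.23  -0.091 -0.969] x [0.371 0.929 0.001] F [ 2.02  -0.467 -1.371] M [0.05  0.145 0.033] gap 18.3
shift [ 0.    -0.058 -0.015] turn [0. 0. 0.] | dist 0.06 ang 0.0
```

>>> servo_tool(steps=[[[0,-0.001,0,0,0,0,0],[0,-0.003,-0.001,0,0,0,0],[0,-0.008,-0.002,0,0,0,0],[0,-0.016,-0.004,0,0,0,0],[0,-0.026,-0.007,0,0,0,0],[0,-0.036,-0.009,0,0,0,0],[0,-0.046,-0.012,0,0,0,0],[0,-0.053,-0.014,0,0,0,0],[0,-0.058,-0.015,0,0,0,0],[0,-0.058,-0.015,0,0,0,0]]])

```text
time: 11.75
tcp_pos: [474.0, -264.0, 165.5]
orientation: [[0.371, 0.231, -0.899], [0.929, -0.092, 0.36], [0.001, -0.969, -0.249]]
force: [-0.2, -0.2, -4.7]
finger_gap: 18.6
```

Run:
```python
from h import *
s=st()
f=env.grab_frame("top");g=env.grab_frame("scene")
cv2.imwrite("pics/lift.png",np.hstack([cv2.resize(a["color"][y:y+120,x:x+120,::-1],None,fx=3,fy=3) for a,x,y in((f,340,200),(g,270,240))]))
```

```text
t 11.75 q [ 0.305  0.484  0.156  2.094 -0.272  0.327  1.871] p [ 473.956 -263.998  165.488] y [ 0.231 -0.092 -0.969] x [0.371 0.929 0.001] F [-0.221 -0.224 -4.666] M [0.271 0.664 0.013] gap 18.6
```

View pics/lift.png

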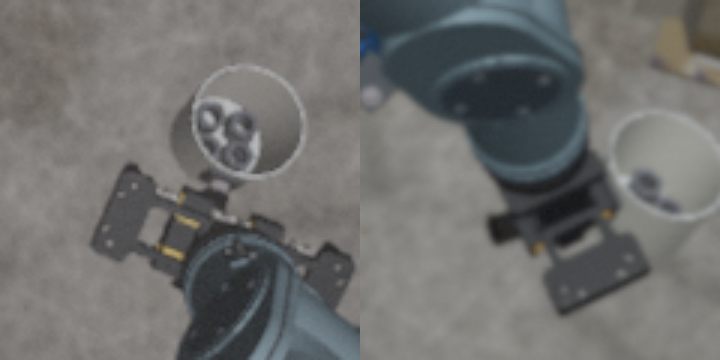

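```bash
cat >> kin.py <<'E'
D+=[([0.022,0.319,0.301,2.081,-0.115,0.541,1.437],[484.749,-194.594,248.134],[.195,-.096,-.976],[.5,.866,.015]),
([0.321,0.479,0.13,2.095,-0.227,0.328,1.826],[474.355,-261.391,167.152],[.231,-.091,-.969],[.371,.929,.001])]
E
python3 - <<'E'
from ik import *
k=np.load("kin.npz");S=k["S"]
r=least_squares(lambda v:res(np.r_[v[:6]*1000,v[6:]],S),np.r_[k["P"][:6]/1000,k["P"][6:]]);print(r.cost*1e6,r.x);P=np.r_[r.x[:6]*1000,r.x[6:]];np.savez("kin2.npz",S=S,P=P)
f=env.grab_frame("top");print("rim now",onz(f,(422.7,240.7),150))
q0=np.array([0.305,.484,.156,2.094,-.272,.327,1.871])
for C,ys in(([577,4,250],(-.38,-.2,0)),):
  for yaw in ys:
    q=q0;
    for th in np.r_[0,0,np.linspace(0,2.2,12)]:
        o,R=dip_pose(C,[np.cos(yaw),np.sin(yaw)],th,1)
        q,e,a=ik(*tool(o,R,.25,1),q,P,S)
        if th in(0,2.2) or e>3: print(yaw,th.round(2),q.round(2),e.round(1))
E
```

```text
540.8387325177747 [ 0.349  0.465  0.44   0.235  0.006 -0.022 -0.058 -3.199]
rim now [ 568.67  -297.809  150.   ]
-0.38 0.0 [-0.32  0.22  0.14  2.16  0.17  0.55  0.87] 0.0
-0.38 0.0 [-0.32  0.22  0.14  2.16  0.17  0.55  0.87] 0.0
-0.38 0.0 [-0.32  0.22  0.14  2.16  0.17  0.55  0.87] 0.0
-0.38 2.2 [-0.97  1.24  0.55  1.72  0.98  1.91  0.68] 0.0
-0.2 0.0 [-0.21  0.2   0.08  2.19  0.1   0.52  1.16] 0.0
-0.2 0.0 [-0.21  0.2   0.08  2.19  0.1   0.52  1.15] 0.0
-0.2 0.0 [-0.21  0.2   0.08  2.19  0.1   0.52  1.15] 0.0
-0.2 2.2 [-0.92  1.18  0.45  1.84  1.14  1.89  0.5 ] 0.0
0 0.0 [-0.09  0.19  0.02  2.2  -0.    0.5   1.51] 0.0
0 0.0 [-0.09  0.19  0.02  2.2  -0.    0.5   1.51] 0.0
0 0.0 [-0.09  0.19  0.02  2.2  -0.    0.5   1.51] 0.0
0 2.2 [-0.93  1.17  0.45  1.96  1.26  1.81  0.33] 0.0
```

```bash
cat > plan.py <<'E'
from ik import *
# rows from waypoint function w(u)->(C,yaw,th), relative to the measured pose
def rows(ws):
    s=env.observe()
    for C,yaw,th in ws:
        o,R=dip_pose(C,[np.cos(yaw),np.sin(yaw)],th,1);p,T=tool(o,R,.25,1);R0=s["orientation"]
        d=R0.T@(p-s["tcp_pos"])/1000;r=Ro.from_matrix(R0.T@T).as_rotvec(degrees=True)
        print(*d.round(3),*r.round(1),"",sep=", ")
E
python3 - <<'E'
from plan import *
rows([([566+11*u,-300+304*u,150+100*min(1,1.7*u)],-.377+.177*u,0) for u in (.02,.07,.14,.22,.31,.4,.49,.58,.67,.75,1)])
E
```

```text
0.006, -0.005, 0.0, -0.0, -0.4, -0.0, 
0.019, -0.014, 0.003, -0.0, -0.9, -0.2, 
0.038, -0.028, 0.007, -0.0, -1.6, -0.3, 
0.06, -0.043, 0.012, -0.0, -2.4, -0.5, 
0.084, -0.06, 0.017, -0.0, -3.2, -0.8, 
0.108, -0.077, 0.022, -0.0, -4.1, -1.0, 
0.132, -0.094, 0.027, -0.0, -5.0, -1.2, 
0.156, -0.111, 0.032, -0.0, -5.9, -1.5, 
0.181, -0.115, 0.041, -0.0, -6.8, -1.7, 
0.202, -0.117, 0.048, -0.0, -7.6, -1.9, 
0.269, -0.123, 0.073, -0.0, -10.0, -2.5,
```

Run:
```python
from plan import *
rows([([566+11*u,-300+304*u,150+125*min(1,1.6*u)],-.377+.177*u,0) for u in (.02,.07,.14,.22,.31,.4,.49,.58,.67,.75,1)])
```

```text
0.006, -0.006, 0.0, -0.0, -0.4, -0.0, 
0.019, -0.016, 0.003, -0.0, -0.9, -0.2, 
0.038, -0.032, 0.006, -0.0, -1.6, -0.3, 
0.06, -0.049, 0.01, -0.0, -2.4, -0.5, 
0.084, -0.069, 0.015, -0.0, -3.2, -0.8, 
0.108, -0.089, 0.019, -0.0, -4.1, -1.0, 
0.132, -0.108, 0.024, -0.0, -5.0, -1.2, 
0.156, -0.128, 0.028, -0.0, -5.9, -1.5, 
0.181, -0.139, 0.034, -0.0, -6.8, -1.7, 
0.202, -0.141, 0.042, -0.0, -7.6, -1.9, 
0.269, -0.147, 0.066, -0.0, -10.0, -2.5,
```

>>> servo_tool(steps=[[[0.006,-0.006,0,0,-0.4,0,0],[0.019,-0.016,0.003,0,-0.9,-0.2,0],[0.038,-0.032,0.006,0,-1.6,-0.3,0],[0.06,-0.049,0.01,0,-2.4,-0.5,0],[0.084,-0.069,0.015,0,-3.2,-0.8,0],[0.108,-0.089,0.019,0,-4.1,-1,0],[0.132,-0.108,0.024,0,-5,-1.2,0],[0.156,-0.128,0.028,0,-5.9,-1.5,0],[0.18,-0.139,0.034,0,-6.8,-1.7,0],[0.19,-0.14,0.038,0,-7.2,-1.8,0]]])

```text
time: 12.9
tcp_pos: [478.5, -58.2, 292.4]
orientation: [[0.244, 0.243, -0.939], [0.97, -0.059, 0.237], [0.002, -0.968, -0.25]]
force: [0.6, -0.1, -4.1]
finger_gap: 18.6
```

Run:
```python
from plan import *
st();rows([([577,4,275],-.2,0)])
```

```text
t 12.9 q [-0.28   0.161  0.303  2.153  0.014  0.588  1.327] p [478.479 -58.167 292.384] y [ 0.243 -0.059 -0.968] x [0.244 0.97  0.002] F [ 0.614 -0.13  -4.096] M [0.198 0.717 0.009] gap 18.6
0.08, -0.003, 0.019, 0.2, -2.6, -0.6,
```

>>> servo_tool(steps=[[[0.008,0,0.002,0,-0.3,0,0],[0.02,0,0.005,0,-0.7,-0.2,0],[0.036,-0.001,0.009,0,-1.2,-0.3,0],[0.052,-0.002,0.012,0,-1.7,-0.4,0],[0.066,-0.003,0.016,0,-2.2,-0.5,0],[0.075,-0.003,0.018,0,-2.5,-0.6,0],[0.08,-0.003,0.019,0,-2.6,-0.6,0],[0.08,-0.003,0.019,0,-2.6,-0.6,0],[0.08,-0.003,0.019,0,-2.6,-0.6,0],[0.08,-0.003,0.019,0,-2.6,-0.6,0]]])

```text
time: 13.9
tcp_pos: [479.0, 20.5, 289.2]
orientation: [[0.204, 0.242, -0.949], [0.979, -0.052, 0.198], [-0.001, -0.969, -0.248]]
force: [0.1, 1.1, -4.6]
finger_gap: 18.5
```

Run:
```python
from plan import *
s=st()
f=env.grab_frame("top");g=env.grab_frame("scene")
cv2.imwrite("pics/over.png",np.hstack([cv2.resize(a["color"][y:y+160,x:x+160,::-1],None,fx=2.5,fy=2.5) for a,x,y in((f,210,150),(g,200,120))]))
print("A");rows([([577,4,275],-.2,np.radians(a)) for a in np.r_[2,6,12,19,26,33,40,47,53,57]])
```

```text
t 13.9 q [-0.425  0.166  0.26   2.154  0.09   0.596  1.124] p [479.002  20.473 289.208] y [ 0.242 -0.052 -0.969] x [ 0.204  0.979 -0.001] F [ 0.146  1.055 -4.603] M [ 0.133  0.809 -0.026] gap 18.5
A
0.004, -0.001, -0.0, 0.0, -0.8, 1.8, 
0.005, -0.001, -0.0, -0.0, -1.8, 5.7, 
0.006, -0.001, -0.0, -0.0, -3.3, 11.5, 
0.008, -0.0, -0.0, -0.0, -5.0, 18.3, 
0.01, 0.0, -0.0, -0.1, -6.7, 25.1, 
0.012, 0.001, 0.0, -0.1, -8.4, 31.8, 
0.013, 0.002, 0.0, -0.1, -10.2, 38.6, 
0.015, 0.004, 0.001, -0.1, -11.9, 45.4, 
0.016, 0.005, 0.001, -0.1, -13.4, 51.2, 
0.016, 0.006, 0.001, -0.1, -14.4, 55.1,
```

View pics/over.png

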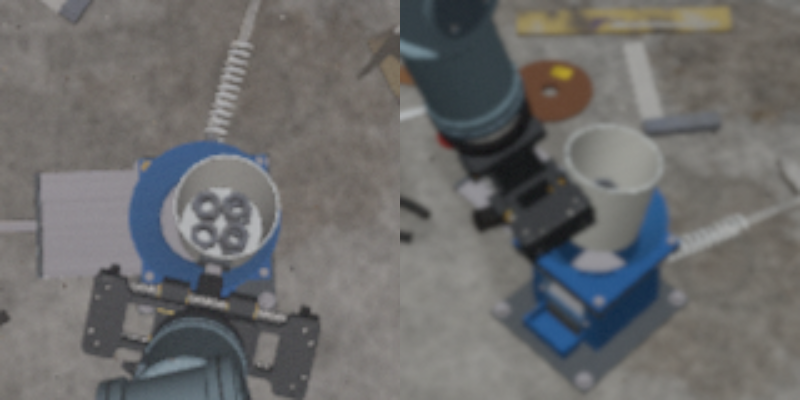

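The dipper hangs upright over the funnel, all nuts still inside, bottom above the rim. Start tipping.

>>> servo_tool(steps=[[[0.004,-0.001,0,0,-0.8,1.8,0],[0.005,-0.001,0,0,-1.8,5.7,0],[0.006,-0.001,0,0,-3.3,11.5,0],[0.008,0,0,0,-5,18.3,0],[0.01,0,0,0,-6.7,25.1,0],[0.012,0.001,0,0,-8.4,31.8,0],[0.013,0.002,0,0,-10.2,38.6,0],[0.015,0.004,0.001,0,-11.9,45.4,0],[0.016,0.005,0.001,0,-13.4,51.2,0],[0.016,0.006,0.001,0,-14.4,55.1,0]]])

```text
time: 15.0
tcp_pos: [483.6, 38.8, 282.1]
orientation: [[0.104, 0.083, -0.991], [0.534, -0.845, -0.014], [-0.839, -0.528, -0.132]]
force: [0.2, -0.4, -4.6]
finger_gap: 18.3
```

Run:
```python
from plan import *
st()
print("B");rows([([577,4,275-25*min(1,i/5)],-.2,np.radians(a)) for i,a in enumerate(np.r_[58,61,65,70,75,80,85,90,95,100])])
```

```text
t 15.0 q [-0.878  0.573  0.36   1.971  0.739  1.257  0.516] p [483.591  38.786 282.118] y [ 0.083 -0.845 -0.528] x [ 0.104  0.534 -0.839] F [ 0.234 -0.355 -4.552] M [ 1.815  0.478 -0.016] gap 18.3
B
-0.002, 0.001, 0.001, 0.1, -0.0, 1.0, 
0.003, 0.004, 0.002, 0.1, -0.8, 3.9, 
0.008, 0.007, 0.002, 0.1, -1.7, 7.8, 
0.014, 0.009, 0.003, 0.1, -3.0, 12.6, 
0.019, 0.012, 0.004, 0.1, -4.2, 17.5, 
0.025, 0.016, 0.005, 0.1, -5.5, 22.3, 
0.026, 0.016, 0.005, 0.1, -6.7, 27.2, 
0.027, 0.017, 0.005, 0.2, -8.0, 32.0, 
0.028, 0.018, 0.005, 0.2, -9.2, 36.9, 
0.029, 0.018, 0.005, 0.2, -10.4, 41.7,
```

>>> servo_tool(steps=[[[-0.001,0.001,0.001,0,0,1,0],[0.003,0.004,0.002,0,-0.8,3.9,0],[0.008,0.007,0.002,0,-1.7,7.8,0],[0.014,0.009,0.003,0,-3,12.6,0],[0.019,0.012,0.004,0,-4.2,17.5,0],[0.025,0.016,0.005,0,-5.5,22.3,0],[0.026,0.016,0.005,0,-6.7,27.2,0],[0.027,0.017,0.005,0,-8,32,0],[0.028,0.018,0.005,0,-9.2,36.9,0],[0.029,0.018,0.005,0,-10.4,41.7,0]]])

```text
time: 16.0
tcp_pos: [482.8, 37.7, 247.4]
orientation: [[-0.034, 0.053, -0.998], [-0.166, -0.985, -0.047], [-0.985, 0.164, 0.042]]
force: [-3.5, 5.3, -4.0]
finger_gap: 19.3
```

Run:
```python
from plan import *
st()
f=env.grab_frame("top");g=env.grab_frame("scene")
cv2.imwrite("pics/pour.png",np.hstack([cv2.resize(a["color"][y:y+160,x:x+160,::-1],None,fx=2.5,fy=2.5) for a,x,y in((f,210,150),(g,200,120))]))
print("C");rows([([577,4,250],-.2,np.radians(a)) for i,a in enumerate(np.r_[100,103,107,111,115,119,122,124,125,125])])
```

```text
t 16.0 q [-0.976  1.053  0.433  1.875  0.871  1.613  0.477] p [482.843  37.711 247.444] y [ 0.053 -0.985  0.164] x [-0.034 -0.166 -0.985] F [-3.497  5.266 -3.959] M [ 2.441  0.644 -0.321] gap 19.3
C
-0.0, -0.001, -0.0, 0.0, 0.0, 0.1, 
0.0, -0.001, -0.0, 0.0, -0.7, 3.0, 
0.002, -0.001, -0.0, 0.0, -1.7, 6.8, 
0.003, -0.001, -0.0, 0.0, -2.7, 10.7, 
0.004, -0.001, -0.0, 0.0, -3.7, 14.6, 
0.005, -0.0, -0.0, 0.0, -4.7, 18.5, 
0.006, -0.0, -0.0, 0.0, -5.4, 21.4, 
0.006, 0.0, -0.0, 0.0, -5.9, 23.3, 
0.006, 0.0, -0.0, 0.0, -6.2, 24.3, 
0.006, 0.0, -0.0, 0.0, -6.2, 24.3,
```

View pics/pour.png

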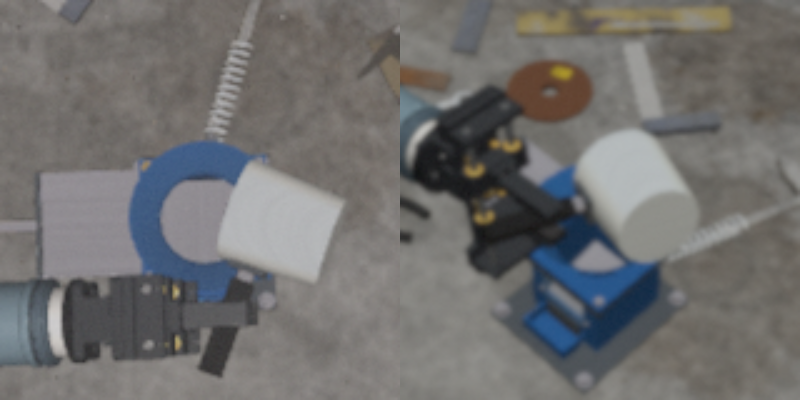

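Nuts have not appeared in the throat yet. The few newtons sideways suggest the gripper body's lower corner is brushing the funnel rim, since body bottom z is about 153 and the rim is at 158. I'll raise 20 mm first, then keep tipping.

>>> servo_tool(steps=[[[-0.01,0,0,0,0,0,0],[-0.02,0,0,0,0,0,0],[-0.022,0,0,0,-0.7,3,0],[-0.02,0,0,0,-1.7,6.8,0],[-0.019,0,0,0,-2.7,10.7,0],[-0.018,0,0,0,-3.7,14.6,0],[-0.017,0,0,0,-4.7,18.5,0],[-0.016,0,0,0,-5.4,21.4,0],[-0.016,0,0,0,-5.9,23.3,0],[-0.016,0,0,0,-6.2,24.3,0]]])

```text
time: 17.1
tcp_pos: [483.0, 39.7, 264.7]
orientation: [[-0.113, 0.084, -0.99], [-0.565, -0.825, -0.005], [-0.817, 0.559, 0.14]]
force: [0.5, -0.3, -2.4]
finger_gap: 18.8
```

Run:
```python
from plan import *
st()
f=env.grab_frame("top");g=env.grab_frame("scene")
cv2.imwrite("pics/pour2.png",np.hstack([cv2.resize(a["color"][y:y+160,x:x+160,::-1],None,fx=2.5,fy=2.5) for a,x,y in((f,210,150),(g,200,120))]))
```

```text
t 17.1 q [-1.003  1.261  0.51   1.872  0.977  1.809  0.536] p [482.994  39.696 264.725] y [ 0.084 -0.825  0.559] x [-0.113 -0.565 -0.817] F [ 0.478 -0.336 -2.376] M [1.158 0.286 0.059] gap 18.8
```

View pics/pour2.png

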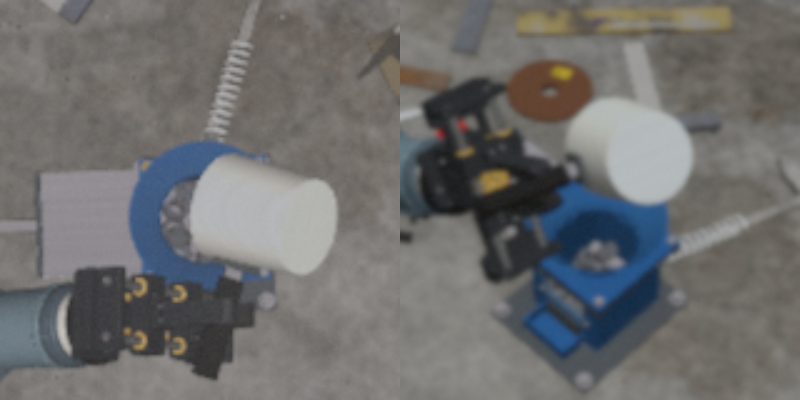

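Contact gone and the nuts show in the throat. Fz of −2.4 N may mean a nut is still inside, so I'll tip further and shake.

>>> servo_tool(steps=[[[0,0,0,0,-1,4,0],[0,0,0,0,-2,8,0],[-0.015,0,0,0,-2,8,0],[0,0,0,0,-2,8,0],[-0.015,0,0,0,-2,8,0],[0,0,0,0,-2,8,0],[-0.01,0,0,0,-2,8,0],[-0.01,0,0,0,-2,8,0],[-0.01,0,0,0,-2,8,0],[-0.01,0,0,0,-2,8,0]]])

```text
time: 18.2
tcp_pos: [484.0, 45.4, 272.7]
orientation: [[-0.134, 0.101, -0.986], [-0.672, -0.74, 0.016], [-0.728, 0.665, 0.167]]
force: [0.1, -0.1, -0.7]
finger_gap: 19.4
```

Run:
```python
from plan import *
st()
```

```text
t 18.2 q [-1.037  1.336  0.57   1.879  1.002  1.838  0.582] p [484.01   45.426 272.731] y [ 0.101 -0.74   0.665] x [-0.134 -0.672 -0.728] F [ 0.126 -0.087 -0.74 ] M [ 0.995  0.308 -0.026] gap 19.4
```

Run:
```python
from plan import *
rows([([577-5*min(1,i/3),4-60*min(1,i/9),275+8*min(i,4)],-.2,np.radians(a)) for i,a in enumerate(np.r_[131,127,121,114,107,100,93,86,79,73])])
```

```text
0.013, 0.002, 0.0, -0.1, 0.5, -2.2, 
0.011, 0.012, 0.003, -0.1, 1.5, -6.1, 
0.008, 0.023, 0.006, -0.1, 2.9, -11.9, 
0.005, 0.033, 0.009, -0.1, 4.7, -18.7, 
0.002, 0.044, 0.011, -0.1, 6.4, -25.5, 
0.005, 0.05, 0.011, -0.1, 8.1, -32.3, 
0.008, 0.056, 0.011, -0.0, 9.8, -39.1, 
0.011, 0.062, 0.011, -0.0, 11.6, -45.8, 
0.014, 0.069, 0.011, -0.0, 13.3, -52.6, 
0.018, 0.075, 0.012, -0.0, 14.8, -58.4,
```

>>> servo_tool(steps=[[[0.004,0.002,0,0,0.5,-2.2,0],[0.006,0.012,0.003,0,1.5,-6.1,0],[0.006,0.023,0.006,0,2.9,-11.9,0],[0.004,0.033,0.009,0,4.7,-18.7,0],[0.002,0.044,0.011,0,6.4,-25.5,0],[0.005,0.05,0.011,0,8.1,-32.3,0],[0.008,0.056,0.011,0,9.8,-39.1,0],[0.011,0.062,0.011,0,11.6,-45.8,0],[0.014,0.069,0.011,0,13.3,-52.6,0],[0.018,0.075,0.012,0,14.8,-58.4,0]]])

```text
time: 19.2
tcp_pos: [477.2, -22.4, 311.8]
orientation: [[0.061, 0.058, -0.996], [0.292, -0.956, -0.038], [-0.954, -0.289, -0.076]]
force: [0.8, -0.8, -1.9]
finger_gap: 19.5
```

Run:
```python
from plan import *
st();a0=73
rows([([572-6*u,-56-160*u,305-5*u],-.2-.177*u,np.radians(a)) for u,a in zip((.03,.1,.2,.32,.45,.58,.7,.82,.92,1),(70,64,56,48,40,32,23,14,6,0))])
```

```text
t 19.2 q [-0.939  0.651  0.506  2.025  0.858  1.329  0.542] p [477.243 -22.433 311.763] y [ 0.058 -0.956 -0.289] x [ 0.061  0.292 -0.954] F [ 0.807 -0.751 -1.92 ] M [1.383 0.222 0.001] gap 19.5
0.0, 0.004, -0.0, 0.3, 0.6, -2.6, 
-0.004, 0.014, 0.0, 0.9, 2.4, -8.3, 
-0.01, 0.028, 0.001, 1.8, 4.9, -15.9, 
-0.016, 0.046, 0.002, 2.8, 7.5, -23.5, 
-0.023, 0.065, 0.003, 3.9, 10.4, -31.0, 
-0.029, 0.084, 0.004, 4.8, 13.5, -38.5, 
-0.036, 0.102, 0.005, 5.5, 16.9, -46.8, 
-0.042, 0.121, 0.007, 6.0, 20.5, -55.2, 
-0.046, 0.136, 0.008, 6.3, 23.7, -62.5, 
-0.05, 0.149, 0.009, 6.5, 26.3, -68.0,
```

>>> servo_tool(steps=[[[0,0.004,0,0.3,0.6,-2.6,0],[-0.004,0.014,0,0.9,2.4,-8.3,0],[-0.01,0.028,0.001,1.8,4.9,-15.9,0],[-0.016,0.046,0.002,2.8,7.5,-23.5,0],[-0.023,0.065,0.003,3.9,10.4,-31,0],[-0.029,0.084,0.004,4.8,13.5,-38.5,0],[-0.036,0.102,0.005,5.5,16.9,-46.8,0],[-0.042,0.121,0.007,6,20.5,-55.2,0],[-0.046,0.136,0.008,6.3,23.7,-62.5,0],[-0.05,0.149,0.009,6.5,26.3,-68,0]]])

```text
time: 20.2
tcp_pos: [473.1, -180.9, 316.6]
orientation: [[0.371, 0.229, -0.9], [0.929, -0.095, 0.359], [-0.003, -0.969, -0.248]]
force: [-1.2, 0.5, -2.6]
finger_gap: 19.5
```

Run:
```python
from plan import *
st()
f=env.grab_frame("top");g=env.grab_frame("scene")
cv2.imwrite("pics/after.png",np.hstack([cv2.resize(f["color"][150:300,220:440,::-1],None,fx=2,fy=2,interpolation=cv2.INTER_CUBIC),cv2.resize(g["color"][180:280,225:325,::-1],(300,300),interpolation=cv2.INTER_CUBIC)]))
rows([([565.5,-300,150],-.377,0),([565.5,-300,91],-.377,0)])
```

```text
t 20.2 q [-0.144  0.174  0.453  2.079 -0.084  0.658  1.545] p [ 473.118 -180.893  316.586] y [ 0.229 -0.095 -0.969] x [ 0.371  0.929 -0.003] F [-1.189  0.493 -2.627] M [ 0.296  0.6   -0.005] gap 19.5
-0.071, 0.154, 0.007, -0.1, -0.6, -0.5, 
-0.071, 0.212, 0.021, -0.1, -0.6, -0.5,
```

View pics/after.png

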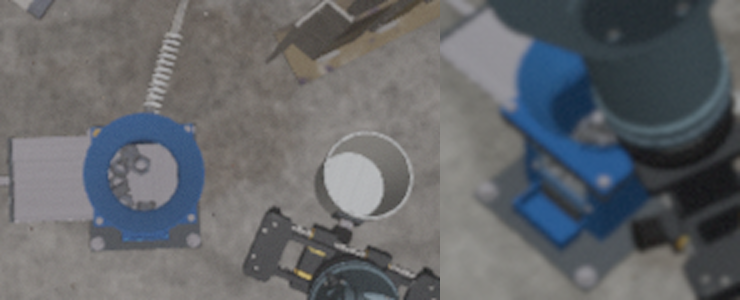

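The dipper is empty, with its bright floor visible and no nuts. The nuts lie in a heap at the left of the throat, with none seen on the table or in the funnel cone. Before lowering, I check how the dipper sits in the grip.

Run:
```python
from plan import *
f=env.grab_frame("top");c=f["color"].astype(int)
s=env.observe();y=s["orientation"][:,1];x=s["orientation"][:,0]
# nominal dipper pose from the tool
g=s["tcp_pos"]+45*y; Rd=Ro.from_rotvec(-x*0.25).as_matrix(); z=-Rd@y; 
if z[2]<.99: Rd=Rd.T; z=-Rd@y
h=np.cross(x,z); h=h if h[0]>0 else -h
C=g+88*h+28*z; F=g+88*h-58*z; print("nominal z",z,"rim C",C,"floor",F)
def proj(f,p):
    T=f["cam_to_world"];q=T[:3,:3].T@(np.array(p)-T[:3,3]);q=q*[1,-1,-1];u=f["mtx"]@q;return u[:2]/u[2]
print("expected px rim",proj(f,C),"floor",proj(f,F))
m=(c.min(2)>165)[200:270,370:440];b=blobs(m);print([(k[0],(np.array(k[1])+[370,200]).tolist(),k[2]) for k in b[:3]])
```

```text
nominal z [0.006 0.008 1.   ] rim C [ 563.924 -219.467  300.09 ] floor [ 563.424 -220.15   214.095]
expected px rim [405.155 239.536] floor [396.36  241.529]
[(688, [398.8, 242.3], [15, 28, 29, 32])]
```

>>> servo_tool(steps=[[[-0.004,0.008,0,0,0,0,0],[-0.013,0.028,0.001,0,0,0,0],[-0.026,0.054,0.002,0,0,0,0],[-0.039,0.08,0.004,0,0,0,0],[-0.052,0.11,0.005,0,0,0,0],[-0.062,0.13,0.006,0,-0.3,-0.3,0],[-0.068,0.147,0.007,0,-0.6,-0.5,0],[-0.071,0.154,0.007,0,-0.6,-0.5,0],[-0.071,0.16,0.008,0,-0.6,-0.5,0],[-0.071,0.165,0.009,0,-0.6,-0.5,0]]])

```text
time: 21.35
tcp_pos: [478.0, -257.1, 154.7]
orientation: [[0.354, 0.23, -0.906], [0.935, -0.09, 0.343], [-0.002, -0.969, -0.247]]
force: [0.1, 0.1, -1.9]
finger_gap: 19.3
```

Run:
```python
from plan import *
st();rows([([565.5,-300,96],-.377,0),([565.5,-300,92],-.377,0)])
```

```text
t 21.35 q [ 0.237  0.511  0.222  2.1   -0.396  0.313  1.99 ] p [ 477.989 -257.122  154.665] y [ 0.23  -0.09  -0.969] x [ 0.354  0.935 -0.002] F [ 0.099  0.08  -1.9  ] M [ 0.15   0.444 -0.003] gap 19.3
-0.008, 0.041, 0.013, -0.0, 0.9, 0.1, 
-0.008, 0.045, 0.014, -0.0, 0.9, 0.1,
```

>>> servo_tool(steps=[[[-0.002,0.005,0.001,0,0,0,0],[-0.005,0.012,0.003,0,0,0,0],[-0.008,0.021,0.006,0,0,0,0],[-0.008,0.03,0.009,0,0,0,0],[-0.008,0.037,0.011,0,0,0,0],[-0.008,0.04,0.012,0,0,0,0],[-0.008,0.042,0.013,0,0,0,0],[-0.008,0.044,0.0135,0,0,0,0],[-0.008,0.045,0.014,0,0,0,0],[-0.008,0.045,0.014,0,0,0,0]]])

```text
time: 22.35
tcp_pos: [472.3, -265.2, 108.2]
orientation: [[0.357, 0.231, -0.905], [0.934, -0.091, 0.345], [-0.002, -0.969, -0.248]]
force: [-2.4, 0.9, 2.4]
finger_gap: 19.7
```

>>> servo_tool(steps=[[[0,0,0,0,0,0,0.24],[0,0,0,0,0,0,0.26],[0,0,0,0,0,0,0.28],[0,0,0,0,0,0,0.32],[0,0,0,0,0,0,0.4],[0,0,0,0,0,0,0.6],[0,0,0,0,0,0,1],[0,0,0,0,0,0,1],[0,0,0,0,0,0,1],[0,0,0,0,0,0,1]]])

```text
time: 23.35
tcp_pos: [472.2, -265.1, 108.0]
orientation: [[0.357, 0.23, -0.905], [0.934, -0.09, 0.345], [-0.002, -0.969, -0.247]]
force: [-0.2, -1.1, 0.9]
finger_gap: 73.1
```

>>> servo_tool(steps=[[[0,0,0,0,0,0,1],[0,0,0,0,0,0,1],[0,0,0,0,0,0,1],[0,-0.008,-0.002,0,0,0,1],[0,-0.025,-0.006,0,0,0,1],[0,-0.05,-0.013,0,0,0,1],[0,-0.08,-0.02,0,0,0,1],[0,-0.115,-0.028,0,0,0,1],[0,-0.15,-0.036,0,0,0,1],[0,-0.18,-0.045,0,0,0,1]]])

```text
time: 24.35
tcp_pos: [471.1, -264.4, 295.9]
orientation: [[0.357, 0.231, -0.905], [0.934, -0.09, 0.345], [-0.002, -0.969, -0.248]]
force: [1.2, 0.0, -0.5]
finger_gap: 88.2
```

Run:
```python
from plan import *
st();k=np.array([-.053,.9986,0])
R=frame([0,0,-1],[.9986,.053,0])
rel(np.array([565.5,256,285]),R)
```

```text
t 24.35 q [ 0.064  0.272  0.439  2.022 -0.237  0.634  1.856] p [ 471.121 -264.38   295.877] y [ 0.231 -0.09  -0.969] x [ 0.357  0.934 -0.002] F [ 1.227  0.043 -0.544] M [0.07  0.178 0.002] gap 88.2
shift [ 0.52  -0.015  0.097] turn [12.82 65.69  8.19] | dist 0.529 ang 67.4
```

>>> servo_tool(steps=[[[0.02,-0.001,0.004,0.5,2.5,0.3,1],[0.065,-0.002,0.012,1.6,8.2,1,1],[0.112,-0.003,0.021,2.8,14.2,1.8,1],[0.16,-0.005,0.03,4,20.2,2.5,1],[0.207,-0.006,0.039,5.1,26.2,3.3,1],[0.255,-0.007,0.048,6.3,32.2,4,1],[0.302,-0.009,0.056,7.5,38.2,4.8,1],[0.35,-0.01,0.065,8.6,44.2,5.5,1],[0.397,-0.011,0.074,9.8,50.2,6.3,1],[0.44,-0.013,0.082,10.8,55.5,6.9,1]]])

```text
time: 25.35
tcp_pos: [551.0, 178.6, 285.4]
orientation: [[0.974, 0.026, -0.226], [0.226, -0.03, 0.974], [0.018, -0.999, -0.035]]
force: [1.1, -0.4, 0.6]
finger_gap: 88.0
```

Run:
```python
from plan import *
st()
R=frame([0,0,-1],[.9986,.053,0])
rel(np.array([565.5,253,230]),R);rel(np.array([565.5,253,153]),R)
f=env.grab_frame("top");c=f["color"].astype(int)
cv2.imwrite("pics/fin1.png",np.hstack([cv2.resize(f["color"][200:270,255:325,::-1],(400,400),interpolation=cv2.INTER_CUBIC),cv2.resize(f["color"][200:300,370:470,::-1],(400,400),interpolation=cv2.INTER_CUBIC)]))
```

```text
t 25.35 q [-0.819  0.473  0.551  1.784 -0.252  0.947  0.055] p [550.971 178.629 285.387] y [ 0.026 -0.03  -0.999] x [0.974 0.226 0.018] F [ 1.13  -0.45   0.649] M [-0.126 -0.013  0.001] gap 88.0
shift [0.03  0.053 0.071] turn [ 1.93 10.02  1.22] | dist 0.094 ang 10.3
shift [0.029 0.13  0.074] turn [ 1.93 10.02  1.22] | dist 0.153 ang 10.3
```

View pics/fin1.png

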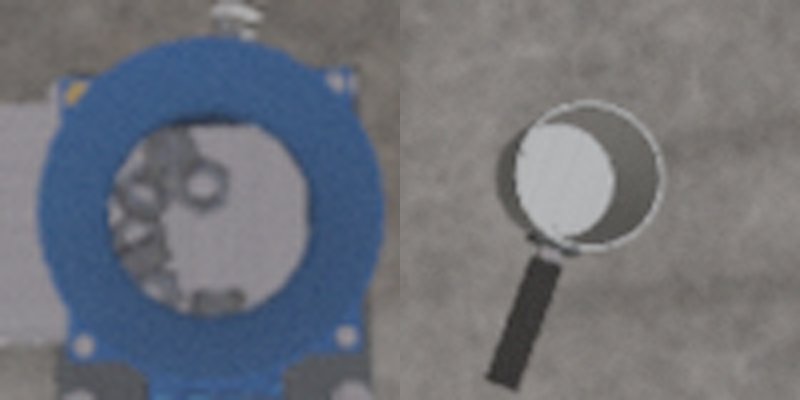

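Left crop: the nuts are heaped in the magazine, mostly at the left wall, and the funnel cone is clear. Right crop: the dipper stands upright, empty and free. Now re-grip the knob.

>>> servo_tool(steps=[[[0.008,0.012,0.018,0.5,2.5,0.3,1],[0.018,0.03,0.042,1.2,6,0.7,1],[0.027,0.045,0.063,1.7,9,1.1,1],[0.03,0.053,0.071,1.93,10,1.2,1],[0.03,0.065,0.072,1.93,10,1.2,1],[0.03,0.085,0.072,1.93,10,1.2,1],[0.029,0.105,0.073,1.93,10,1.2,1],[0.029,0.12,0.074,1.93,10,1.2,1],[0.029,0.128,0.074,1.93,10,1.2,1],[0.029,0.13,0.074,1.93,10,1.2,1]]])

```text
time: 26.4
tcp_pos: [565.7, 249.9, 152.3]
orientation: [[0.998, 0.0, -0.057], [0.057, -0.002, 0.998], [0.0, -1.0, -0.002]]
force: [0.4, -0.1, -0.1]
finger_gap: 88.3
```

>>> servo_tool(steps=[[[0,0,0,0,0,0,0.5],[0,0,0,0,0,0,0.4],[0,0,0,0,0,0,0.3],[0,0,0,0,0,0,0.2],[0,0,0,0,0,0,0],[0,0,0,0,0,0,0],[0,0,0,0,0,0,0],[0,0,0,0,0,0,0],[0,0,0,0,0,0,0],[0,0,0,0,0,0,0]]], grip_force=50)

```text
time: 27.4
tcp_pos: [565.9, 250.8, 153.0]
orientation: [[0.998, 0.001, -0.057], [0.057, -0.001, 0.998], [0.001, -1.0, -0.001]]
force: [0.2, 0.6, 1.2]
finger_gap: 34.6
```

Run:
```python
from h import *
s=st();rel(s["tcp_pos"]+102*np.array([.053,-.9986,0]),s["orientation"])
```

```text
t 27.4 q [-0.817  0.721  0.467  1.743 -0.434  0.781 -0.08 ] p [565.933 250.768 152.972] y [ 0.001 -0.001 -1.   ] x [0.998 0.057 0.001] F [0.186 0.606 1.226] M [-0.084  0.076 -0.025] gap 34.6
shift [-0.     0.    -0.102] turn [0. 0. 0.] | dist 0.102 ang 0.0
```

>>> servo_tool(steps=[[[0,0,-0.006,0,0,0,0],[0,0,-0.016,0,0,0,0],[0,0,-0.03,0,0,0,0],[0,0,-0.045,0,0,0,0],[0,0,-0.06,0,0,0,0],[0,0,-0.075,0,0,0,0],[0,0,-0.088,0,0,0,0],[0,0,-0.097,0,0,0,0],[0,0,-0.102,0,0,0,0],[0,0,-0.103,0,0,0,0]]])

```text
time: 28.4
tcp_pos: [570.6, 150.4, 152.9]
orientation: [[0.998, -0.002, -0.058], [0.058, 0.004, 0.998], [-0.001, -1.0, 0.004]]
force: [-4.9, 12.5, 5.2]
finger_gap: 34.4
```

>>> servo_tool(steps=[[[0,0,-0.001,0,0,0,0],[0,0,-0.001,0,0,0,0],[0,0,-0.001,0,0,0,0.5],[0,0,0,0,0,0,1],[0,0,0,0,0,0,1],[0,0,0,0,0,0,1],[0,-0.02,0,0,0,0,1],[0,-0.06,0,0,0,0,1],[0,-0.1,0,0,0,0,1],[0,-0.12,0,0,0,0,1]]])

```text
time: 29.4
tcp_pos: [573.0, 147.1, 276.2]
orientation: [[0.998, 0.005, -0.056], [0.056, -0.0, 0.998], [0.005, -1.0, -0.001]]
force: [1.1, 0.0, -0.6]
finger_gap: 88.0
```

Run:
```python
from h import *
st();f=env.grab_frame("top");g=env.grab_frame("scene")
K=[]
for a in(g,f):
    c=a["color"].astype(int);R,G,B=c[...,0],c[...,1],c[...,2]
    b=blobs((R>130)&(G<70)&(B<70),5);print([x[:3] for x in b[:2]]);K.append(b[0][1])
print(tri(g,K[0],f,K[1]))
cv2.imwrite("pics/fin2.png",np.hstack([cv2.resize(f["color"][180:300,130:290,::-1],None,fx=2.4,fy=2.4,interpolation=cv2.INTER_CUBIC),cv2.resize(g["color"][150:270,210:370,::-1],None,fx=2.4,fy=2.4,interpolation=cv2.INTER_CUBIC)]))
```

```text
t 29.4 q [-0.737  0.514  0.56   1.752 -0.322  0.963  0.006] p [572.986 147.129 276.177] y [ 0.005 -0.    -1.   ] x [0.998 0.056 0.005] F [ 1.056  0.049 -0.619] M [-0.063  0.018 -0.024] gap 88.0
[(93, [244.0, 191.0], [239, 186, 12, 11]), (9, [369.1, 12.0], [367, 10, 5, 5])]
[]Traceback (most recent call last):
  File "<stdin>", line 6, in <module>
IndexError: list index out of range
```

The knob's scene pixel is (244.0, 191.0), against (244.0, 190.4) before. The arm hides it from the top camera, so I'll back off for a last look.

>>> servo_tool(steps=[[[-0.02,0,0.01,0,0,0,1],[-0.04,0,0.03,0,0,0,1],[-0.06,0,0.06,0,0,0,1],[-0.08,0,0.1,0,0,0,1],[-0.08,0,0.14,0,0,0,1],[-0.08,0,0.18,0,0,0,1],[-0.08,0,0.2,0,0,0,1],[-0.08,0,0.2,0,0,0,1],[-0.08,0,0.2,0,0,0,1],[-0.08,0,0.2,0,0,0,1]]])

```text
time: 30.5
tcp_pos: [481.1, 340.4, 272.4]
orientation: [[0.999, 0.001, -0.053], [0.053, -0.003, 0.999], [0.001, -1.0, -0.003]]
force: [-0.0, 0.6, 0.8]
finger_gap: 88.4
```

Run:
```python
from h import *
f=env.grab_frame("top");g=env.grab_frame("scene")
K=[]
for a in(g,f):
    c=a["color"].astype(int);R,G,B=c[...,0],c[...,1],c[...,2]
    b=blobs((R>130)&(G<70)&(B<70),5);K.append(b[0][1] if b else None)
print(K, tri(g,K[0],f,K[1]) if K[1] else "")
cv2.imwrite("pics/fin2.png",np.hstack([cv2.resize(a,(400,300),interpolation=cv2.INTER_CUBIC) for a in (f["color"][100:310,170:450,::-1],g["color"][150:360,170:450,::-1])]))
```

```text
[[244.0, 190.9], [239.6, 239.5]] (array([569.983, 150.016, 107.25 ]), np.float64(1.9850704732371935))
```

View pics/fin2.png

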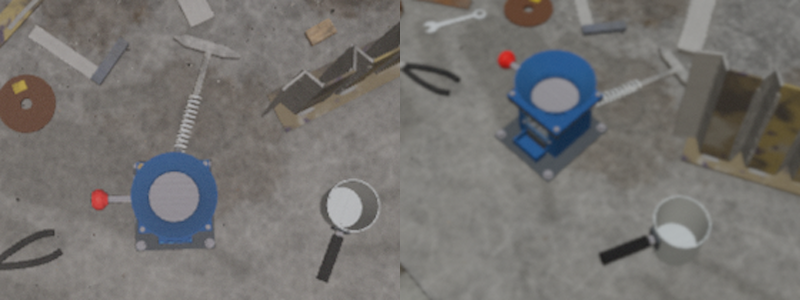

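The shutter covers the throat, and the knob is at (570.0, 150.0), back to within 1 mm. The dipper stands empty and upright, and no nuts lie on the table. Handing in.

```bash
python3 -c "
from cell import env
print(env.close_job())"
```

```text
the job is handed in; nothing more can be done
None
```

The feeder is topped up. I pulled the shutter out until it hit its stop, tipped the nuts from the dipper into the funnel, and stood the empty dipper back on the table. I then pushed the shutter home and handed the job in at about 30.6 s of the 72 s allowed; it gave no verdict.

**What the last checks showed:**
- **Shutter:** the knob is back within 1 mm of where it started, and it met a 12.5 N stop. The throat looks covered.
- **Dipper:** it stands empty, upright and released.
- **Nuts:** none are on the table or in the funnel. I could make out only 6 or 7 in the magazine heap. I take the rest to be underneath, because the dipper is empty.
- **Tools:** the pliers, hammer and spanner look untouched by eye; I did not measure their positions.

**What went less smoothly:**
- The gripper's body seems to have brushed the funnel rim lightly (about 6 N) partway through the pour. I raised it 20 mm and the contact went away.
- The dipper slipped about 4° in the grip, but settled flat when I let go.

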